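# Size an unmarked drift in the taper gauge and stow it

## Task

The three drifts in the wooden block have lost their size marks. Take the front one (nearest the robot), hold its pin upright in the slot of the taper gauge and slide it gently towards the narrow end until it wedges between both bars, without forcing it, and read its size from where it stops. Then lower it, without dropping it, into the hole of the stepped stand for that size (8 mm front and lowest, 9.5 mm middle, 11 mm rear and highest) until its shoulder rests on the step, let go, and leave the other two drifts and the rest of the bench as they are.

Things in the scene. Friction and masses are not known exactly. Their poses are not given: they have to be found in the camera images.
- drift_a: One of three steel drifts (pin punches) standing pin down in the wooden block, about 0.15 kg. Origin at the pin's tip, z up the drift. A round dark body, 18 mm across and 60 mm long on all three, sits on a bright pin 45 mm long (0 to 45 mm above the origin) whose diameter is 8, 9.5 or 11 mm, one of each; the names do not tell which.
- drift_a_mid (a point): Where to grip drift_a: middle of its body, on its axis, 75 mm above the pin's tip and 30 mm above the shoulder between pin and body.
- drift_b: One of three steel drifts (pin punches) standing pin down in the wooden block, about 0.15 kg. Origin at the pin's tip, z up the drift. A round dark body, 18 mm across and 60 mm long on all three, sits on a bright pin 45 mm long (0 to 45 mm above the origin) whose diameter is 8, 9.5 or 11 mm, one of each; the names do not tell which.
- drift_b_mid (a point): Where to grip drift_b: middle of its body, on its axis, 75 mm above the pin's tip and 30 mm above the shoulder between pin and body.
- drift_c: One of three steel drifts (pin punches) standing pin down in the wooden block, about 0.15 kg. Origin at the pin's tip, z up the drift. A round dark body, 18 mm across and 60 mm long on all three, sits on a bright pin 45 mm long (0 to 45 mm above the origin) whose diameter is 8, 9.5 or 11 mm, one of each; the names do not tell which.
- drift_c_mid (a point): Where to grip drift_c: middle of its body, on its axis, 75 mm above the pin's tip and 30 mm above the shoulder between pin and body.
- gauge: Taper slot gauge, fixed: two flat steel bars, tops 56 mm above the desk, on end blocks over a base 176 x 104 mm. Straight slot between them along x (y = 0), origin on the desk under its middle. It is 20 mm wide at x = -56 mm (end nearest the robot) and narrows 1 mm every 8 mm of x to 6 mm at x = +56 mm. Screw heads at the bars' ends stand 4 mm proud.
- gauge_slot (a point): Middle of the slot's wide part, level with the bars' tops, 46 mm before the gauge's origin (slot here 18.75 mm wide): where a pin can enter from above. The bars are 8 mm thick; below them the slot is open for 36 mm down to the base, from 14 mm before this point to 106 mm beyond it. Axes as the gauge's.
- gauge_stop (a point): Middle of the slot where an upright 9.5 mm pin wedges, level with the bars' tops, 28 mm beyond the gauge's origin: the middle of three long engraved lines. An 11 mm pin wedges 12 mm before it (x = +16 mm), an 8 mm pin 12 mm beyond it (x = +40 mm), each up to 3 mm farther under load.
- cheek_left: The gauge's bar on its +y side; its slot face closes in by 1 in 16. A pin off the centre line rubs on one bar alone well before it wedges between both. A bar must not bear more than 22 N. Origin above the gauge's, 52 mm over the desk, axes as the gauge's.
- cheek_right: The gauge's bar on its -y side, the mirror of cheek_left; same origin and axes.
- block_front (a point): Mouth of the front hole (nearest the robot) of the fixed wooden block, 144 x 52 mm and 50 mm high. Three holes, 15 mm wide and through, 46 mm apart: the others lie at +46 and +92 mm along this point's x axis (the block's length). A drift stands in each, shoulder on the block's top.
- stand_small (a point): Mouth of the front (nearest the robot) and lowest hole of the fixed stepped aluminium stand, for the 8 mm drift; this step's top is 50 mm above the desk. Stand 138 x 52 mm; three steps, 46 mm long each, rise away from the robot along x. Every hole is 15 mm wide, vertical and through; a seated drift's shoulder rests on the step, its body middle 30 mm above this point.
- stand_medium (a point): Mouth of the middle hole of the fixed stepped aluminium stand, for the 9.5 mm drift; this step's top is 58 mm above the desk. Stand 138 x 52 mm; three steps, 46 mm long each, rise away from the robot along x. Every hole is 15 mm wide, vertical and through; a seated drift's shoulder rests on the step, its body middle 30 mm above this point.
- stand_large (a point): Mouth of the rear and highest hole of the fixed stepped aluminium stand, for the 11 mm drift; this step's top is 66 mm above the desk. Stand 138 x 52 mm; three steps, 46 mm long each, rise away from the robot along x. Every hole is 15 mm wide, vertical and through; a seated drift's shoulder rests on the step, its body middle 30 mm above this point.
- screwdriver: Not part of the job: a screwdriver with a red handle lying behind the gauge, about 200 mm long, origin at its middle.
- tape: Not part of the job: a roll of tape lying flat before the gauge, 90 mm across and 24 mm high, origin under its centre.
- glue: Not part of the job: a small upright orange glue bottle, 36 mm across and 85 mm high, origin under its centre.
- wrench: Not part of the job: a steel wrench lying on the desk behind the gauge, about 180 mm long, origin at its middle.
- caliper: Not part of the job: a black digital caliper lying flat near the robot, 200 mm long, 10 mm thick, origin under its middle.
- pliers: Not part of the job: pliers with blue handles lying at the right, 165 mm long, 13 mm thick, origin under the joint.
- sprue: Not part of the job: a flat red model-kit runner lying at the left, 124 x 94 mm, 4 mm thick, origin under its centre.
Things that resemble listed ones, but are neither listed nor needed, are in the scene too. What is shaped like the drift_c but orange, purple or red is not meant.

How it is judged:
By the outcome, as a careful person would: the job done as asked, in the order asked, and still so for the second after the job is handed in, with the robot touching nothing.
It also fails if it takes over 72 s, if anything falls off the work surface, if the arm or the gripper's body presses on something with over 40 N, if the wrist force passes 120 N, or if a joint passes its speed limit or range.

## Robot

A 6-joint arm with a two-finger parallel gripper is mounted at the origin on the work surface. World frame = base frame: x ahead of the robot, y to its left, z up, the work surface at z = 0. Lengths are in m, angles in rad, forces in N, time in s.
With the tool pointing down it reaches from about 0.25 to 0.775 m from the base axis. Payload 4 kg.
Tool frame: the origin (TCP) lies midway between the tips of the shut fingers; the grasp point (between the pads) lies 19 mm behind it; z points along the fingers, y is the direction in which the jaws open and shut (so a half turn about z gives the same grasp; the last joint's range is limited). The gripper opens to 94 mm and grips with 3 to 60 N. Pads are 16 mm wide; open, the fingers measure 119 mm over their backs; the gripper's body (75 mm by 177 mm) begins 78 mm behind the grasp point.
Start: joints at [-1.232, 0.087, 1.371, -0, 1.684, -0.103], TCP at [0.235, -0.497, 0.206] pointing down, gripper open.
Joint ranges: [-3.1, 3.1], [-0.76, 2.03], [0.27, 2.55], [-1.08, 4.22], [0.17, 2.65], [-2.57, 2.57]. Speed limits (rad/s): [2.79, 2.79, 3.14, 3.14, 3.14, 3.14].

## Interface

Orientations are given as a unit quaternion [x, y, z, w].
In Python, from workcell import arm, optics, sign_off gives the robot as it stands.
- The arm moves only by the tool drive_tool, never from a script. Its argument "commands" is a list of rows, each a list of 3 entries, a list of its own where there are three numbers: the turn, a rotation vector about the world's x, y, z scaled (see below), then the shift along the world's x, y, z scaled (see below), then the opening in per cent of the stroke, from 0 (shut) to 100 (fully open). A call has 1 to 8 rows; each row shifts and turns the pose as measured when the row begins; what a row does not reach is not made up. The controller multiplies each number of a shift by 0.4 m and each number of a turn by 45 degrees. A row lasts 1/12 s, in which the tool goes at most 41.7 mm and 7.16 degrees, less where a joint would pass 70% of its speed; a pose out of reach is approached as far as the arm can. A call with a number of a shift or a turn outside -1 to 1 is refused whole. A call with a gripper value outside its range is refused whole. The fingers move at their own pace and stop on an object; "newtons" is the grip in N (left out, the last holds). Time passes only in rows, so rows that do not move let the fingers close. It gives the time, the measured TCP pose, the force and the opening at its end, in the units of the state.
- arm.read_state(): the state, without advancing time (a new reading comes with each control period).
- optics.camera(name): name is "scene" or "top" or "wrist"; returns a dict with "img" (400x640x3 uint8, red, green, blue), "mtx" (3x3 intrinsics, pixels), "rvec" (rotation vector, rad) and "tvec" (3), from world to camera coordinates, as OpenCV has them. Camera axes: x right, y down, z forward; pixel columns grow to the right and rows downward; lengths in m; the calibration is good to about 2 mm. A picture is of the moment at which its call begins. There is no depth.
- sign_off(): hands the job in, once; it reports no verdict.
The state is a dict: "time": time; "joints": joint angles; "dq": joint speeds; "joint_efforts": joint torques, N m; "eef_pos": TCP position; "tcp_rot": TCP orientation; "contact_force": force on the tool from outside, world axes, zero at the start; "moment": the same for the moment, N m; "gripper_width": opening from 0.0 (shut) to 1.0 (fully open).
Only numpy, scipy, OpenCV 4.12 (cv2) and the standard library are available. Lean on these libraries where they do the work, as an engineer would, in place of code of your own. Each camera call takes 0.05 s, during which the arm holds its last target. There are 200 camera calls.

## Working session

There is one attempt and no reset: what is moved stays moved. The work goes in short steps, Python scripts to look and compute and a tool call to move; the robot and the scene stay as the last step left them, time stands still between calls to the robot, and variables do not carry over. Pictures are saved under pics/ and viewed, about 8 in all and at most 12, crops included, and the job is handed in when it is done.

Besides the shell and the picture viewer there is one more tool, called after "Emit:" by a JSON object that holds its "name" and its "arguments". drive_tool: Moves the arm, as the interface text tells. Its arguments: {"type":"object","properties":{"commands":{"type":"array","items":{"type":"array"}},"newtons":{"type":"number"}},"required":["commands"]}

```bash
mkdir -p pics; cat > h.py <<'E'
import numpy as np, cv2
from workcell import arm, optics
def cam(n):
    c=optics.camera(n); R=cv2.Rodrigues(np.array(c["rvec"],float))[0]
    return c["img"],np.array(c["mtx"],float),R,np.array(c["tvec"],float).ravel()
def ray(c,uv,z):
    _,K,R,t=c; d=R.T@np.linalg.inv(K)@[uv[0],uv[1],1]; o=-R.T@t
    return o+d*(z-o[2])/d[2]
def proj(c,p):
    _,K,R,t=c; q=K@(R@np.array(p,float)+t); return q[:2]/q[2]
def save(n,img,s=1):
    cv2.imwrite(f"pics/{n}.png",cv2.resize(img[...,::-1],None,fx=s,fy=s,interpolation=cv2.INTER_CUBIC))
E
python3 - <<'E'
from h import *
for n in("top","scene"):
    c=cam(n); save(n+"0",c[0],1.25); np.savez(n+"0",*c); print(n,-c[2].T@c[3],c[1][0,0])
print(arm.read_state())
E
```

```text
top [0.44812847 0.01196959 1.55078596] 415.3965589817059
scene [1.27249459 0.98425965 0.9696512 ] 457.2081478527669
{'time': 0.1, 'joints': array([-1.23211396e+00,  8.78926712e-02,  1.37206310e+00, -1.73249338e-05,
        1.68363096e+00, -1.03166199e-01]), 'dq': array([-0.00028906, -0.00085644, -0.00291672, -0.0017236 , -0.00041237,
       -0.00189283]), 'joint_efforts': array([ 2.93147612e-03, -3.41250122e+01, -3.03302836e+01,  7.20701879e-02,
        3.03769705e-02, -9.08880565e-05]), 'eef_pos': array([ 0.23497915, -0.49673281,  0.20443522]), 'tcp_rot': array([ 9.75695054e-01,  2.19130481e-01, -1.25686932e-04, -9.89122361e-04]), 'contact_force': array([-0.72460283,  0.77029257, -0.3267877 ]), 'moment': array([ 0.01100507,  0.00955337, -0.01174162]), 'gripper_width': 0.9977410091138693}
```

View pics/top0.png

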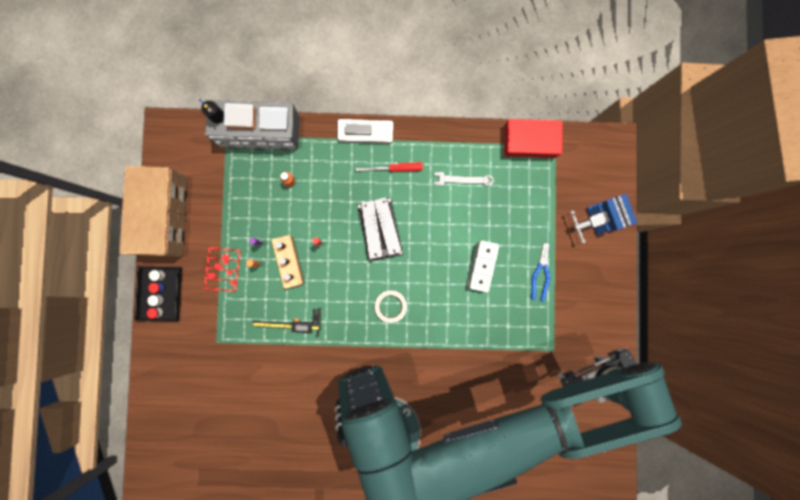

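View pics/scene0.png

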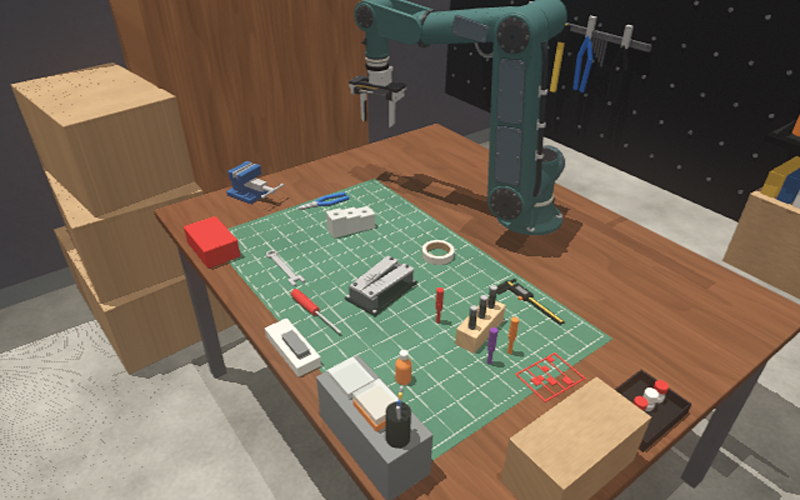

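Top view (800-wide): block at (287,261) with three drifts, the front one at (288,279). The gauge is at (380,229) and the stand at (483,266). The orange (252,264), purple (255,241) and red (316,241) look-alikes are free-standing, so they're excluded. Next: an enlarged crop and contours.

```bash
python3 - <<'E'
from h import *
z=np.load("top0.npz"); c=[z[k] for k in z.files]; img=c[0]
save("crop1",img[150:245,210:410],4)
hsv=cv2.cvtColor(img,cv2.COLOR_RGB2HSV)
H,S,V=[hsv[...,i].astype(int) for i in range(3)]
m={"block":(H>8)&(H<28)&(S>60)&(V>120),"grey":(S<60)&(V>110)}
for k,mm in m.items():
    mm=mm.astype(np.uint8)*255; mm[:140]=0; mm[240:]=0; mm[:,:180]=0; mm[:,440:]=0
    for q in cv2.findContours(mm,cv2.RETR_EXTERNAL,cv2.CHAIN_APPROX_NONE)[0]:
        if cv2.contourArea(q)<100: continue
        r=cv2.minAreaRect(q); b=cv2.boxPoints(r)
        print(k,np.round(r[0],1),np.round(r[1],1),round(r[2],1))
        print(np.round([ray(c,p,.05) for p in b],3).tolist())
E
```

```text
block [229.7 209. ] [41.3 16.9] 75.3
[[0.556, 0.344, 0.05], [0.573, 0.285, 0.05], [0.431, 0.242, 0.05], [0.414, 0.3, 0.05]]
grey [312. 235.] [24.  8.] -0.0
[[0.393, 0.037, 0.05], [0.421, 0.038, 0.05], [0.424, -0.049, 0.05], [0.395, -0.049, 0.05]]
grey [435. 203.] [18.  8.] 90.0
[[0.568, -0.435, 0.05], [0.569, -0.464, 0.05], [0.504, -0.465, 0.05], [0.503, -0.436, 0.05]]
grey [386.  212.4] [20.7 42. ] 16.2
[[0.433, -0.216, 0.05], [0.58, -0.255, 0.05], [0.561, -0.328, 0.05], [0.414, -0.288, 0.05]]
grey [304.  182.6] [50.4 28.6] 76.3
[[0.672, 0.103, 0.05], [0.7, 0.002, 0.05], [0.522, -0.046, 0.05], [0.495, 0.054, 0.05]]
grey [368.5 144.5] [ 9. 53.] 90.0
[[0.757, -0.106, 0.05], [0.763, -0.3, 0.05], [0.73, -0.301, 0.05], [0.724, -0.107, 0.05]]
```

View pics/crop1.png

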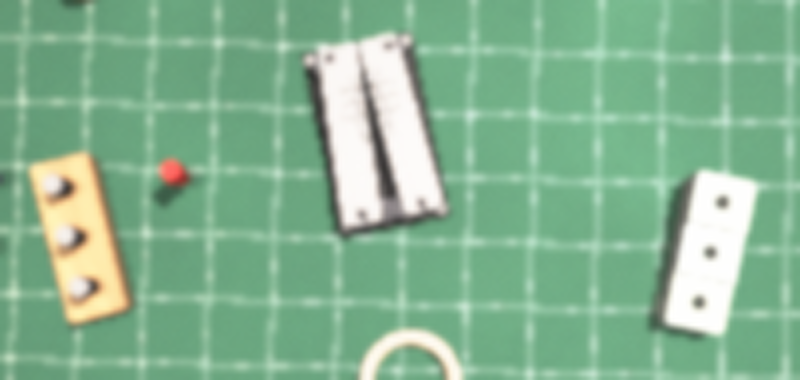

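The crop confirms it: the target is the front (lowest) drift in the block, at crop (85,287). The gauge's wide end faces the robot at (395,210), and the stand holes are at (699,302), (710,252) and (722,202). Moving above the front drift.

Emit:
{"name": "drive_tool", "arguments": {"commands": [[[0, 0, -0.092], [0.027, 0.096, 0.012], 60], [[0, 0, -0.092], [0.027, 0.096, 0.012], 60], [[0, 0, 0], [0.027, 0.096, 0.012], 60], [[0, 0, 0], [0.027, 0.096, 0.012], 60], [[0, 0, 0], [0.027, 0.096, 0.012], 60], [[0, 0, 0], [0.027, 0.096, 0.012], 60], [[0, 0, 0], [0.027, 0.096, 0.012], 60], [[0, 0, 0], [0.027, 0.096, 0.012], 60]], "newtons": 25}}

```text
time: 0.77
eef_pos: [0.3174, -0.1818, 0.2331]
tcp_rot: [0.991, 0.137, -0.003, -0.009]
contact_force: [0.8, -0.0, -0.1]
gripper_width: 0.601
```

```bash
python3 - <<'E'
from h import *
z=np.load("top0.npz"); c=[z[k] for k in z.files]
f=lambda x,y:(210+(x+.5)/4-.5,150+(y+.5)/4-.5)
for p,h in(((85,287),.11),((71,237),.11),((58,185),.11),((699,302),.05),((710,252),.058),((722,202),.066)): print(p,ray(c,f(*p),h).round(4))
E
```

```text
(85, 287) [0.449 0.276 0.11 ]
(71, 237) [0.4918 0.2898 0.11  ]
(58, 185) [0.5365 0.3028 0.11  ]
(699, 302) [ 0.4507 -0.2666  0.05  ]
(710, 252) [ 0.4959 -0.2743  0.058 ]
(722, 202) [ 0.5409 -0.2828  0.066 ]
```

Emit:
{"name": "drive_tool", "arguments": {"commands": [[[0, 0, 0], [0.028, 0.096, 0.0], 60], [[0, 0, 0], [0.028, 0.096, 0.0], 60], [[0, 0, 0], [0.028, 0.096, 0.0], 60], [[0, 0, 0], [0.028, 0.096, 0.0], 60], [[0, 0, 0], [0.028, 0.096, 0.0], 60], [[0, 0, 0], [0.028, 0.096, 0.0], 60], [[0, 0, 0], [0.028, 0.096, 0.0], 60], [[0, 0, 0], [0.028, 0.096, 0.0], 60]]}}

```text
time: 1.43
eef_pos: [0.4048, 0.1401, 0.2328]
tcp_rot: [0.991, 0.136, -0.001, -0.008]
contact_force: [1.2, -0.2, 1.2]
gripper_width: 0.602
```

Emit:
{"name": "drive_tool", "arguments": {"commands": [[[0, 0, 0], [0.028, 0.096, 0.0], 60], [[0, 0, 0], [0.028, 0.096, 0.0], 60], [[0, 0, 0], [0.028, 0.096, 0.0], 60], [[0, 0, 0], [0, 0.06, 0.0], 60], [[0, 0, 0], [0, 0, 0.0], 60]]}}

```text
time: 1.85
eef_pos: [0.4366, 0.2923, 0.2286]
tcp_rot: [0.99, 0.14, -0.004, -0.008]
contact_force: [-0.9, -0.9, -0.4]
gripper_width: 0.6
```

```bash
python3 - <<'E'
from h import *
s=arm.read_state(); print(s["eef_pos"],s["tcp_rot"],s["contact_force"])
c=cam("wrist"); save("w1",c[0],1.25); np.savez("w1",*c); print(-c[2].T@c[3])
for p in((.449,.276,.11),(.449,.276,.05)): print(proj(c,p)*1.25)
E
```

```text
[0.43661906 0.29226457 0.2285854 ] [ 0.99005639  0.14041402 -0.00354603 -0.00772455] [-0.88857992 -0.87854029 -0.40944099]
[0.50453309 0.30919879 0.40734042]
[423.0367041  232.34387624]
[419.73491729 219.2115598 ]
```

View pics/w1.png

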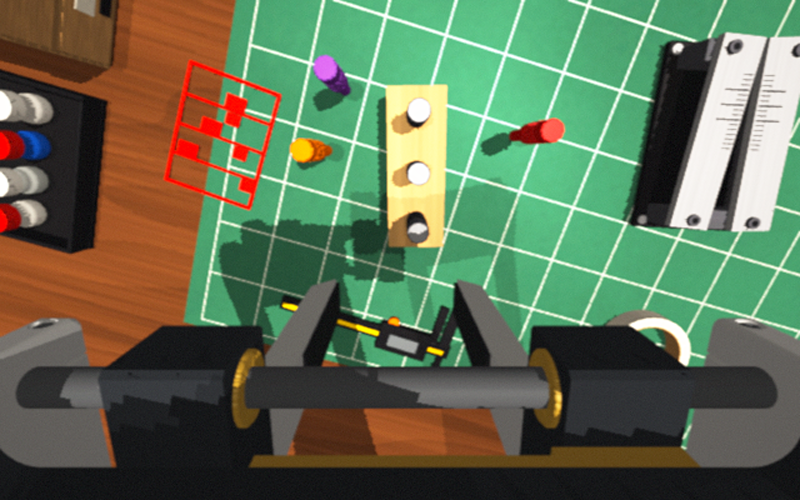

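The wrist view shows the block's three drifts at (417,231) front, (418,174) and (418,112). The red, orange and purple look-alikes stand apart from it, and the gauge is at the right. Next, refine the position and compute the orientation correction.

```bash
cat >> h.py <<'E'
from scipy.spatial.transform import Rotation as Ro
def turn(yaw):  # scaled world turn to make the tool vertical with x axis at yaw (deg)
    q=arm.read_state()["tcp_rot"]; T=Ro.from_euler("z",yaw,degrees=True)*Ro.from_euler("x",180,degrees=True)
    return (np.degrees((T*Ro.from_quat(q).inv()).as_rotvec())/45).round(4)
def go(p,yaw):
    s=arm.read_state(); d=np.array(p)-s["eef_pos"]
    print("t",round(s["time"],2),"pos",s["eef_pos"].round(4),"F",s["contact_force"].round(1),"w",round(s["gripper_width"],3),"shift",(d/.4).round(4),"turn",turn(yaw))
E
python3 - <<'E'
from h import *
z=np.load("w1.npz"); c=[z[k] for k in z.files]
P=[ray(c,np.array(p)/1.25,.11) for p in((417.5,231),(418,174),(418,112))]
for p in P: print(p.round(4))
d=P[2]-P[0]; yaw=np.degrees(np.arctan2(d[1],d[0])); print(yaw,np.linalg.norm(d))
for b in [((387,86),(387,246)),((447,85),(444,246))]:
    a,e=[ray(c,np.array(x)/1.25,.05) for x in b]; print(a.round(4),e.round(4),np.degrees(np.arctan2(*(a-e)[1::-1])))
go((P[0][0],P[0][1],.15),yaw)
E
```

```text
[0.4488 0.2805 0.11  ]
[0.4913 0.293  0.11  ]
[0.5341 0.306  0.11  ]
16.66090105471061 0.08900484874379676
[0.5531 0.3375 0.05  ] [0.4153 0.2985 0.05  ] 15.774961323784414
[0.5681 0.2877 0.05  ] [0.4307 0.2461 0.05  ] 16.834685965160155
t 1.9 pos [0.4366 0.2905 0.2283] F [ 0.3 -0.   0.2] w 0.598 shift [ 0.0304 -0.0249 -0.1958] turn [-0.0161 -0.0122  0.0129]
```

Emit:
{"name": "drive_tool", "arguments": {"commands": [[[-0.016, -0.012, 0.013], [0.03, -0.026, -0.05], 60], [[0, 0, 0], [0, 0, -0.05], 60], [[0, 0, 0], [0, 0, -0.05], 60], [[0, 0, 0], [0, 0, -0.04], 60], [[0, 0, 0], [0, 0, 0], 60]]}}

```text
time: 2.32
eef_pos: [0.4489, 0.2748, 0.1501]
tcp_rot: [0.99, 0.144, 0.001, 0.002]
contact_force: [-0.6, -0.5, -0.6]
gripper_width: 0.599
```

```bash
python3 - <<'E'
from h import *
go((.4485,.2798,.061),16.7)
c=cam("wrist"); save("w2",c[0],1.25); np.savez("w2",*c); print(proj(c,(.4485,.2798,.11))*1.25)
E
```

```text
t 2.32 pos [0.4489 0.2748 0.1501] F [-0.6 -0.5 -0.6] w 0.599 shift [-0.0009  0.0126 -0.2229] turn [0.0049 0.0026 0.0024]
[388.12007447 269.99640875]
```

View pics/w2.png

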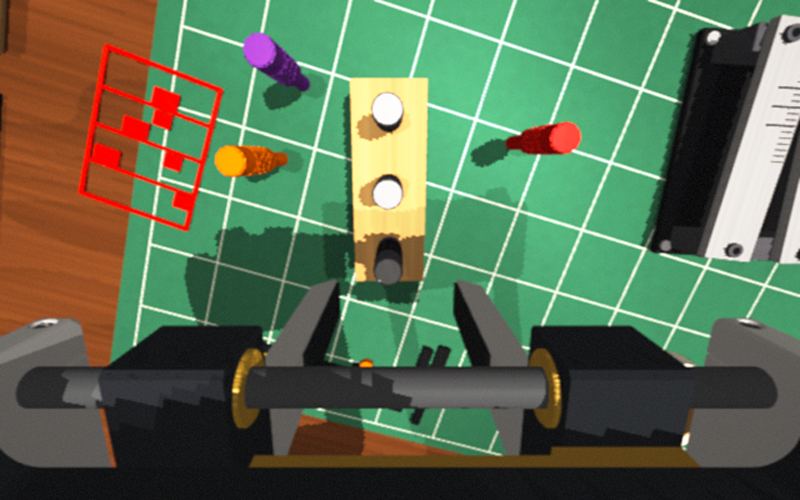

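The front drift's top is at (388,268) and my prediction was (388,270), so the position is confirmed. Descending and gripping.

Emit:
{"name": "drive_tool", "arguments": {"commands": [[[0.005, 0.003, 0.002], [-0.001, 0.0126, -0.04], 60], [[0, 0, 0], [0, 0, -0.05], 60], [[0, 0, 0], [0, 0, -0.05], 60], [[0, 0, 0], [0, 0, -0.05], 60], [[0, 0, 0], [0, 0, -0.025], 60], [[0, 0, 0], [0, 0, 0], 60]]}}

```text
time: 2.87
eef_pos: [0.4545, 0.277, 0.0736]
tcp_rot: [0.99, 0.142, 0.009, -0.002]
contact_force: [1.6, 0.4, -0.3]
gripper_width: 0.605
```

```bash
python3 - <<'E'
from h import *
go((.4485,.2798,.061),16.7)
E
```

```text
t 2.87 pos [0.4545 0.277  0.0736] F [ 1.6  0.4 -0.3] w 0.605 shift [-0.0149  0.007  -0.0314] turn [-0.0081  0.0219  0.0086]
```

Emit:
{"name": "drive_tool", "arguments": {"commands": [[[-0.008, 0.022, 0.008], [-0.015, 0.007, -0.025], 60], [[0, 0, 0], [0, 0, 0], 60]]}}

```text
time: 3.03
eef_pos: [0.4493, 0.2797, 0.0654]
tcp_rot: [0.989, 0.145, 0.001, -0.0]
contact_force: [-0.0, 0.6, -0.5]
gripper_width: 0.599
```

```bash
python3 - <<'E'
from h import *
go((.4485,.2798,.061),16.7)
E
```

```text
t 3.03 pos [0.4493 0.2797 0.0654] F [-0.   0.6 -0.5] w 0.599 shift [-0.0021  0.0003 -0.0111] turn [-0.0012  0.0019  0.0018]
```

Emit:
{"name": "drive_tool", "arguments": {"commands": [[[0, 0.002, 0.002], [-0.002, 0, -0.01], 60], [[0, 0, 0], [0, 0, 0], 30], [[0, 0, 0], [0, 0, 0], 10], [[0, 0, 0], [0, 0, 0], 10], [[0, 0, 0], [0, 0, 0], 10], [[0, 0, 0], [0, 0, 0], 10]], "newtons": 25}}

```text
time: 3.53
eef_pos: [0.4512, 0.2813, 0.0657]
tcp_rot: [0.989, 0.146, 0.004, -0.002]
contact_force: [0.4, 0.4, -0.2]
gripper_width: 0.279
```

```bash
python3 - <<'E'
from h import *
go((.4485,.2798,.061),16.7)
E
```

```text
t 3.53 pos [0.4512 0.2813 0.0657] F [ 0.4  0.4 -0.2] w 0.279 shift [-0.0067 -0.0038 -0.0118] turn [-0.0053  0.0087 -0.0016]
```

Emit:
{"name": "drive_tool", "arguments": {"commands": [[[-0.005, 0.009, -0.002], [-0.007, -0.004, -0.012], 25], [[0, 0, 0], [0, 0, 0], 10], [[0, 0, 0], [0, 0, 0], 10], [[0, 0, 0], [0, 0, 0], 10], [[0, 0, 0], [0, 0, 0], 10]], "newtons": 25}}

```text
time: 3.95
eef_pos: [0.4488, 0.2799, 0.0615]
tcp_rot: [0.989, 0.145, 0.001, -0.0]
contact_force: [-0.4, -0.4, -0.2]
gripper_width: 0.189
```

```bash
python3 - <<'E'
from h import *
go((.4485,.2798,.061),16.7)
E
```

```text
t 3.95 pos [0.4488 0.2799 0.0615] F [-0.4 -0.4 -0.2] w 0.189 shift [-0.0007 -0.0002 -0.0011] turn [-0.0009  0.0012  0.0007]
```

Emit:
{"name": "drive_tool", "arguments": {"commands": [[[0, 0, 0], [0, 0, 0.02], 10], [[0, 0, 0], [0, 0, 0.03], 10], [[0, 0, 0], [0, 0, 0.03], 10]], "newtons": 30}}

```text
time: 4.2
eef_pos: [0.4458, 0.2784, 0.0909]
tcp_rot: [0.989, 0.145, -0.004, 0.001]
contact_force: [1.8, 1.4, -2.2]
gripper_width: 0.186
```

```bash
python3 - <<'E'
from h import *
go((.4485,.2798,.15),16.7)
E
```

```text
t 4.2 pos [0.4458 0.2784 0.0909] F [ 1.8  1.4 -2.2] w 0.186 shift [0.0067 0.0036 0.1478] turn [ 0.0044 -0.0094  0.0008]
```

Emit:
{"name": "drive_tool", "arguments": {"commands": [[[0.004, -0.009, 0], [0.006, 0.003, 0.03], 10], [[0, 0, 0], [0, 0, 0.06], 10], [[0, 0, 0], [0, 0, 0.08], 10], [[0, 0, 0], [0.02, -0.05, 0.02], 10], [[0, 0, 0], [0.03, -0.08, 0], 10], [[0, 0, 0], [0.03, -0.08, 0], 10], [[0, 0, 0], [0.03, -0.08, 0], 10], [[0, 0, 0], [0.03, -0.08, 0], 10]]}}

```text
time: 4.87
eef_pos: [0.5055, 0.1338, 0.1833]
tcp_rot: [0.988, 0.152, 0.007, -0.003]
contact_force: [0.4, 0.6, -2.3]
gripper_width: 0.187
```

Emit:
{"name": "drive_tool", "arguments": {"commands": [[[0, 0, 0], [0.03, -0.08, 0], 10], [[0, 0, 0], [0.03, -0.08, 0], 10], [[0, 0, 0], [0.02, -0.06, 0], 10], [[0, 0, 0], [0, 0, 0], 10]]}}

```text
time: 5.2
eef_pos: [0.5407, 0.0356, 0.1888]
tcp_rot: [0.989, 0.149, 0.011, -0.0]
contact_force: [0.3, 0.4, -2.0]
gripper_width: 0.188
```

```bash
python3 - <<'E'
from h import *
go((.553,.016,.15),15)
c=cam("wrist"); save("w3",c[0],1.25); np.savez("w3",*c)
print(proj(c,(.553,.016,.056))*1.25)
E
```

```text
t 5.2 pos [0.5407 0.0356 0.1888] F [ 0.3  0.4 -2. ] w 0.188 shift [ 0.0309 -0.049  -0.0969] turn [-0.0046  0.0268 -0.0477]
[423.000107   234.39419767]
```

View pics/w3.png

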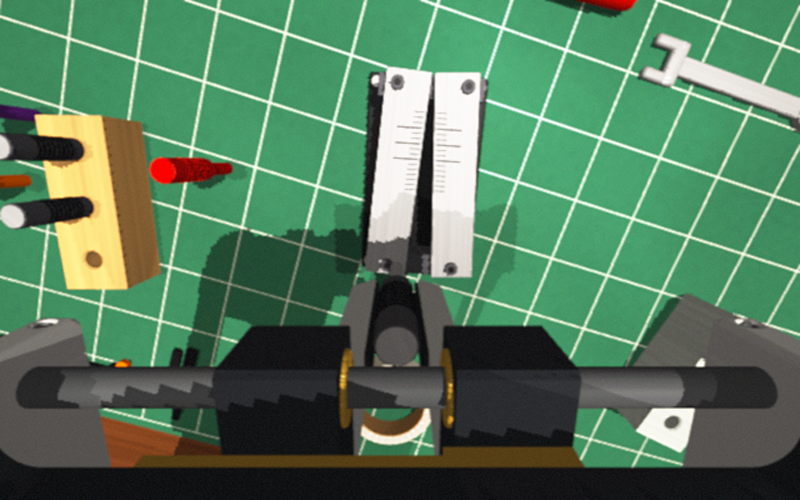

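The held drift is at (397,345). The gauge slot runs up the picture from (420,270) to (435,72). The three long lines are at rows 126, 143 and 160, which are x = +40, +28 and +16. Now measuring the slot centre line.

```bash
python3 - <<'E'
from h import *
z=np.load("w3.npz"); c=[z[k] for k in z.files]
g=cv2.cvtColor(c[0],cv2.COLOR_RGB2GRAY).astype(float)
L=[];Rr=[]
for r in range(66,164,4):
    row=g[r]; seed=int(round(346-(r-62)*0.085)); seed=seed-4+int(np.argmin(row[seed-4:seed+5]))
    th=(row[seed]+215)/2
    a=seed
    while row[a]<th and a>seed-25:a-=1
    b=seed
    while row[b]<th and b<seed+25:b+=1
    la=a+(row[a]-th)/(row[a]-row[a+1]); rb=b-(row[b]-th)/(row[b]-row[b-1])
    L.append(ray(c,(la,r),.056));Rr.append(ray(c,(rb,r),.056))
    print(r,round(la,1),round(rb,1),round(1000*np.linalg.norm(L[-1]-Rr[-1]),1))
np.savez("slot",np.array(L),np.array(Rr))
for u,v in((409,126),(407,143),(405,160),(448,127),(446,144.5),(446,161)): print(u,v,ray(c,(u/1.25,v/1.25),.056).round(4))
for u,v in((387,67),(368,273),(481,73),(471,277)): print(u,v,ray(c,(u/1.25,v/1.25),.056).round(4))
save("gz",c[0][50:230,280:400],3.3)
E
```

```text
66 344.8 347.1 2.2
70 344.1 347.2 3.0
74 344.0 347.1 3.0
78 342.9 347.1 4.1
82 342.3 346.9 4.4
86 341.8 347.0 5.0
90 341.1 346.9 5.6
94 340.7 346.7 5.8
98 340.0 346.5 6.3
102 339.7 346.5 6.7
106 338.9 346.2 7.1
110 338.6 346.0 7.3
114 337.7 346.1 8.2
118 337.6 346.0 8.3
122 336.8 346.0 9.2
126 336.4 345.9 9.4
130 335.8 345.9 10.1
134 335.2 346.0 10.8
138 334.7 345.9 11.2
142 334.2 345.8 11.6
146 333.7 345.5 11.9
150 333.2 345.5 12.4
154 332.8 345.3 12.7
158 331.8 345.0 13.4
162 331.6 345.0 13.7
409 126 [0.6317 0.0531 0.056 ]
407 143 [0.619  0.0507 0.056 ]
405 160 [0.6061 0.0483 0.056 ]
448 127 [0.64   0.0237 0.056 ]
446 144.5 [0.627  0.0209 0.056 ]
446 161 [0.615  0.0169 0.056 ]
387 67 [0.6675 0.0818 0.056 ]
368 273 [0.5075 0.0504 0.056 ]
481 73 [0.6845 0.0124 0.056 ]
471 277 [ 0.5299 -0.0345  0.056 ]
```

View pics/gz.png

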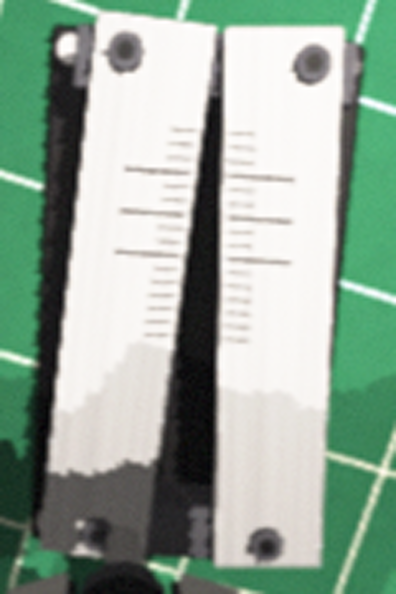

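```bash
python3 - <<'E'
from h import *
z=np.load("slot.npz"); L,R=z["arr_0"],z["arr_1"]; M=(L+R)[3:]/2
def ln(P):
    v=np.polyfit(P[:,0],P[:,1],1); return np.degrees(np.arctan(v[0])),v
for n,P in(("L",L[3:]),("R",R[3:]),("M",M)):
    a,v=ln(P); print(n,a.round(2),[ (x,np.polyval(v,x).round(4)) for x in(.55,.623)], np.std(P[:,1]-np.polyval(v,P[:,0])).round(5))
z=np.load("w3.npz"); c=[z[k] for k in z.files]
print("screws",[ray(c,(280+u/3.3,50+v/3.3),.06).round(4).tolist() for u,v in((126,52),(313,64),(93,532),(266,545))])
z=np.load("top0.npz"); t=[z[k] for k in z.files]
f=lambda x,y:(210+(x+.5)/4-.5,150+(y+.5)/4-.5)
print("top screws",[ray(t,f(*p),.06).round(4).tolist() for p in((329,57),(389,45),(362,215),(422,203))])
E
```

```text
L 10.03 [(0.55, np.float64(0.0263)), (0.623, np.float64(0.0392))] 0.00011
R 16.97 [(0.55, np.float64(0.0084)), (0.623, np.float64(0.0307))] 0.00014
M 13.49 [(0.55, np.float64(0.0175)), (0.623, np.float64(0.035))] 0.0001
screws [[0.6589, 0.0707, 0.06], [0.6716, 0.0187, 0.06], [0.5205, 0.0389, 0.06], [0.5325, -0.0148, 0.06]]
top screws [[0.6622, 0.074, 0.06], [0.6748, 0.0202, 0.06], [0.5204, 0.0401, 0.06], [0.5327, -0.0135, 0.06]]
```

```bash
python3 - <<'E'
from h import *
go((.5508,.0177,.15),13.5)
E
```

```text
t 5.25 pos [0.5402 0.0375 0.189 ] F [-0.2 -0.7 -0.7] w 0.188 shift [ 0.0264 -0.0495 -0.0975] turn [-0.0066  0.0269 -0.0824]
```

Emit:
{"name": "drive_tool", "arguments": {"commands": [[[-0.007, 0.027, -0.082], [0.026, -0.05, -0.05], 10], [[0, 0, 0], [0, 0, -0.045], 10], [[0, 0, 0], [0, 0, 0], 10]]}}

```text
time: 5.5
eef_pos: [0.5518, 0.0188, 0.1544]
tcp_rot: [0.993, 0.117, 0.003, -0.001]
contact_force: [0.1, 0.2, -1.9]
gripper_width: 0.188
```

```bash
python3 - <<'E'
from h import *
go((.5508,.0177,.125),13.5)
E
```

```text
t 5.5 pos [0.5518 0.0188 0.1544] F [ 0.1  0.2 -1.9] w 0.188 shift [-0.0025 -0.0029 -0.0734] turn [-0.0024  0.0067  0.0026]
```

Emit:
{"name": "drive_tool", "arguments": {"commands": [[[-0.002, 0.007, 0.003], [-0.003, -0.003, -0.04], 10], [[0, 0, 0], [0, 0, -0.025], 10], [[0, 0, 0], [0, 0, 0], 10]]}}

```text
time: 5.75
eef_pos: [0.5507, 0.0208, 0.1303]
tcp_rot: [0.993, 0.12, 0.001, -0.001]
contact_force: [0.1, 0.8, -2.2]
gripper_width: 0.185
```

```bash
python3 - <<'E'
from h import *
go((.5508,.0177,.0785),13.5)
c=cam("wrist"); save("w4",c[0][120:330,220:420],3.5)
E
```

```text
t 5.75 pos [0.5507 0.0208 0.1303] F [ 0.1  0.8 -2.2] w 0.185 shift [ 0.0004 -0.0077 -0.1295] turn [-0.002   0.0027 -0.0052]
```

View pics/w4.png

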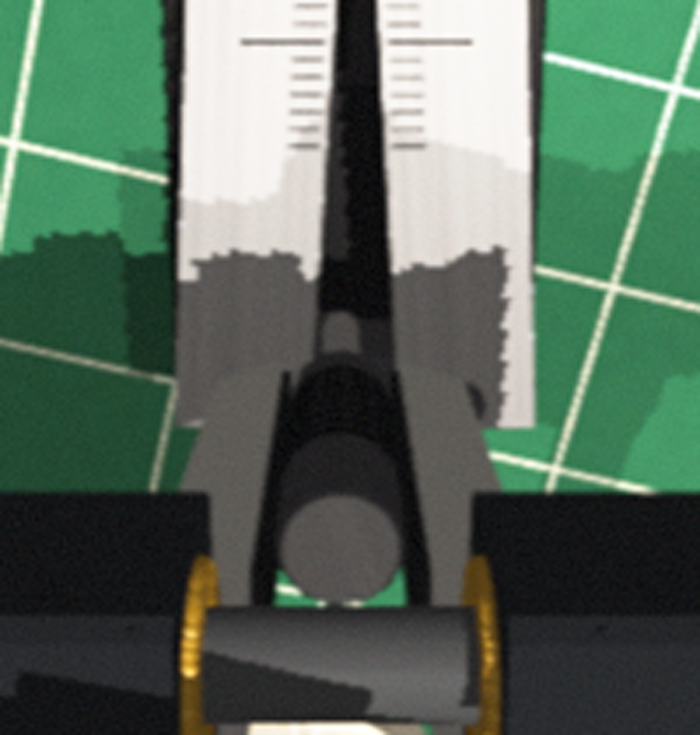

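The pin tip is at (340,325), a little left of the slot centre at about (356,325). That agrees with the measured 3 mm y error. Correcting it while lowering.

Emit:
{"name": "drive_tool", "arguments": {"commands": [[[-0.002, 0.003, -0.005], [0, -0.008, 0], 10], [[0, 0, 0], [0, 0, -0.02], 10]]}}

```text
time: 5.97
eef_pos: [0.5527, 0.0187, 0.127]
tcp_rot: [0.993, 0.119, 0.003, 0.001]
contact_force: [1.2, 0.1, -1.9]
gripper_width: 0.188
```

```bash
python3 - <<'E'
from h import *
go((.5508,.0177,.0785),13.5)
E
```

```text
t 5.97 pos [0.5527 0.0187 0.127 ] F [ 1.2  0.1 -1.9] w 0.188 shift [-0.0047 -0.0024 -0.1212] turn [ 0.0003  0.009  -0.0027]
```

Emit:
{"name": "drive_tool", "arguments": {"commands": [[[0, 0.009, -0.003], [-0.005, -0.002, -0.03], 10], [[0, 0, 0], [0, 0, -0.03], 10], [[0, 0, 0], [0, 0, -0.02], 10]]}}

```text
time: 6.22
eef_pos: [0.552, 0.0182, 0.0952]
tcp_rot: [0.993, 0.118, 0.003, 0.001]
contact_force: [-0.2, 0.2, -2.4]
gripper_width: 0.189
```

```bash
python3 - <<'E'
from h import *
go((.5508,.0177,.0785),13.5)
E
```

```text
t 6.22 pos [0.552  0.0182 0.0952] F [-0.2  0.2 -2.4] w 0.189 shift [-0.0031 -0.0012 -0.0418] turn [ 0.0006  0.0066 -0.0001]
```

Emit:
{"name": "drive_tool", "arguments": {"commands": [[[0, 0.007, 0], [-0.002, -0.001, -0.03], 10], [[0, 0, 0], [0, 0, -0.01], 10], [[0, 0, 0], [0, 0, 0], 10]]}}

```text
time: 6.47
eef_pos: [0.5487, 0.0178, 0.0735]
tcp_rot: [0.993, 0.117, -0.004, -0.0]
contact_force: [-0.3, -0.2, -1.8]
gripper_width: 0.185
```

```bash
cat >> h.py <<'E'
O=np.array([.5955,.0285]); U=np.array([np.cos(np.radians(13.5)),np.sin(np.radians(13.5))]); N=np.array([-U[1],U[0]])
def g(x):  # report in gauge axes, and the shift to gauge x on the centre line
    s=arm.read_state(); d=s["eef_pos"][:2]-O; F=s["contact_force"]
    print("gauge x,y mm",(1000*np.array([d@U,d@N])).round(1),"F along,across,z",round(F[:2]@U,1),round(F[:2]@N,1),round(F[2],1))
    go(np.r_[O+U*x/1000,.0785],13.5)
E
python3 - <<'E'
from h import *
g(-20)
E
```

```text
gauge x,y mm [-48.    0.5] F along,across,z -0.3 -0.1 -1.8
t 6.47 pos [0.5487 0.0178 0.0735] F [-0.3 -0.2 -1.8] w 0.185 shift [0.0683 0.0151 0.0126] turn [-0.0001 -0.0095  0.0003]
```

Emit:
{"name": "drive_tool", "arguments": {"commands": [[[0, -0.009, 0], [0.022, 0.005, 0.01], 10], [[0, 0, 0], [0.022, 0.005, 0], 10], [[0, 0, 0], [0.015, 0.004, 0], 10]]}}

```text
time: 6.72
eef_pos: [0.5729, 0.0235, 0.0769]
tcp_rot: [0.993, 0.117, -0.001, -0.0]
contact_force: [-0.3, 0.2, -1.5]
gripper_width: 0.19
```

```bash
python3 - <<'E'
from h import *
g(0)
E
```

```text
gauge x,y mm [-23.2   0.4] F along,across,z -0.3 0.3 -1.5
t 6.72 pos [0.5729 0.0235 0.0769] F [-0.3  0.2 -1.5] w 0.19 shift [0.0566 0.0125 0.0041] turn [-0.0003 -0.0024  0.0013]
```

Emit:
{"name": "drive_tool", "arguments": {"commands": [[[0, -0.002, 0], [0.02, 0.0045, 0.002], 10], [[0, 0, 0], [0.02, 0.0045, 0], 10], [[0, 0, 0], [0.008, 0.002, 0], 10]]}}

```text
time: 6.97
eef_pos: [0.5969, 0.0287, 0.0796]
tcp_rot: [0.993, 0.117, 0.002, 0.0]
contact_force: [-0.5, 0.6, -1.5]
gripper_width: 0.189
```

```bash
python3 - <<'E'
from h import *
g(10)
E
```

```text
gauge x,y mm [ 1.4 -0.1] F along,across,z -0.3 0.7 -1.5
t 6.97 pos [0.5969 0.0287 0.0796] F [-0.5  0.6 -1.5] w 0.189 shift [ 0.0207  0.0053 -0.0028] turn [-0.0004  0.006   0.0009]
```

Emit:
{"name": "drive_tool", "arguments": {"commands": [[[0, 0.006, 0], [0.006, 0.0015, 0], 10], [[0, 0, 0], [0.006, 0.0015, 0], 10], [[0, 0, 0], [0.006, 0.0015, 0], 10], [[0, 0, 0], [0.006, 0.0015, 0], 10]]}}

```text
time: 7.3
eef_pos: [0.6089, 0.0316, 0.0801]
tcp_rot: [0.993, 0.117, 0.0, -0.0]
contact_force: [0.7, 0.6, -1.2]
gripper_width: 0.187
```

```bash
python3 - <<'E'
from h import *
g(16)
E
```

```text
gauge x,y mm [13.7 -0.1] F along,across,z 0.9 0.4 -1.2
t 7.3 pos [0.6089 0.0316 0.0801] F [ 0.7  0.6 -1.2] w 0.187 shift [ 0.0054  0.0015 -0.0039] turn [-0.0002  0.0004  0.0001]
```

Emit:
{"name": "drive_tool", "arguments": {"commands": [[[0, 0, 0], [0.004, 0.001, 0], 10], [[0, 0, 0], [0.003, 0.0007, 0], 10]]}}

```text
time: 7.47
eef_pos: [0.6119, 0.0324, 0.08]
tcp_rot: [0.993, 0.117, -0.0, -0.0]
contact_force: [0.1, 0.1, -1.5]
gripper_width: 0.188
```

```bash
python3 - <<'E'
from h import *
g(20)
E
```

```text
gauge x,y mm [16.9 -0. ] F along,across,z 0.1 0.1 -1.5
t 7.47 pos [0.6119 0.0324 0.08  ] F [ 0.1  0.1 -1.5] w 0.188 shift [ 0.0076  0.0019 -0.0036] turn [-0.0002 -0.      0.0002]
```

Emit:
{"name": "drive_tool", "arguments": {"commands": [[[0, 0, 0], [0.003, 0.0007, 0], 10], [[0, 0, 0], [0.002, 0.0005, 0], 10]]}}

```text
time: 7.63
eef_pos: [0.6138, 0.0329, 0.0798]
tcp_rot: [0.993, 0.117, -0.0, -0.0]
contact_force: [-0.3, 0.4, -2.1]
gripper_width: 0.186
```

```bash
python3 - <<'E'
from h import *
g(22)
E
```

```text
gauge x,y mm [18.8 -0. ] F along,across,z -0.2 0.4 -2.1
t 7.63 pos [0.6138 0.0329 0.0798] F [-0.3  0.4 -2.1] w 0.186 shift [ 0.0077  0.0018 -0.0033] turn [-0.0002 -0.0007  0.0003]
```

Emit:
{"name": "drive_tool", "arguments": {"commands": [[[0, 0, 0], [0.004, 0.001, -0.002], 10], [[0, 0, 0], [0.004, 0.001, 0], 10]]}}

```text
time: 7.8
eef_pos: [0.617, 0.0337, 0.079]
tcp_rot: [0.993, 0.117, -0.0, -0.0]
contact_force: [1.0, 0.3, -1.5]
gripper_width: 0.184
```

```bash
python3 - <<'E'
from h import *
g(26)
E
```

```text
gauge x,y mm [22.1  0. ] F along,across,z 1.0 0.0 -1.5
t 7.8 pos [0.617  0.0337 0.079 ] F [ 1.   0.3 -1.5] w 0.184 shift [ 0.0095  0.0022 -0.0013] turn [-0.0001 -0.0008  0.0005]
```

Emit:
{"name": "drive_tool", "arguments": {"commands": [[[0, 0, 0], [0.004, 0.001, 0], 10], [[0, 0, 0], [0.002, 0.0005, 0], 10]]}}

```text
time: 7.97
eef_pos: [0.6196, 0.0343, 0.079]
tcp_rot: [0.993, 0.117, -0.0, -0.0]
contact_force: [0.1, -1.0, -2.0]
gripper_width: 0.187
```

```bash
python3 - <<'E'
from h import *
g(28)
E
```

```text
gauge x,y mm [24.8  0. ] F along,across,z -0.1 -1.0 -2.0
t 7.97 pos [0.6196 0.0343 0.079 ] F [ 0.1 -1.  -2. ] w 0.187 shift [ 0.0078  0.0018 -0.0012] turn [-0.0001 -0.0009  0.0005]
```

Emit:
{"name": "drive_tool", "arguments": {"commands": [[[0, 0, 0], [0.003, 0.0007, 0], 10], [[0, 0, 0], [0.001, 0.0002, 0], 10]]}}

```text
time: 8.13
eef_pos: [0.6215, 0.0348, 0.079]
tcp_rot: [0.993, 0.117, -0.0, -0.0]
contact_force: [-0.6, 0.3, -1.2]
gripper_width: 0.184
```

```bash
python3 - <<'E'
from h import *
g(28)
E
```

```text
gauge x,y mm [26.7  0. ] F along,across,z -0.5 0.4 -1.2
t 8.13 pos [0.6215 0.0348 0.079 ] F [-0.6  0.3 -1.2] w 0.184 shift [ 0.0031  0.0007 -0.0012] turn [-0.0001 -0.0008  0.0005]
```

Emit:
{"name": "drive_tool", "arguments": {"commands": [[[0, 0, 0], [0.003, 0.0007, 0], 10], [[0, 0, 0], [0.001, 0.0002, 0], 10]]}}

```text
time: 8.3
eef_pos: [0.6232, 0.0351, 0.0789]
tcp_rot: [0.993, 0.117, -0.0, -0.0]
contact_force: [1.6, 0.2, -2.6]
gripper_width: 0.181
```

```bash
python3 - <<'E'
from h import *
g(30)
E
```

```text
gauge x,y mm [28.5 -0. ] F along,across,z 1.6 -0.2 -2.6
t 8.3 pos [0.6232 0.0351 0.0789] F [ 1.6  0.2 -2.6] w 0.181 shift [ 0.0036  0.0009 -0.0011] turn [-0.0001 -0.0009  0.0006]
```

Emit:
{"name": "drive_tool", "arguments": {"commands": [[[0, 0, 0], [0.003, 0.0007, 0], 10], [[0, 0, 0], [0.0005, 0.0001, 0], 10]]}}

```text
time: 8.47
eef_pos: [0.6248, 0.0355, 0.0789]
tcp_rot: [0.993, 0.117, -0.0, -0.0]
contact_force: [-0.7, -0.8, -1.9]
gripper_width: 0.186
```

```bash
python3 - <<'E'
from h import *
g(30)
E
```

```text
gauge x,y mm [30.1 -0. ] F along,across,z -0.9 -0.7 -1.9
t 8.47 pos [0.6248 0.0355 0.0789] F [-0.7 -0.8 -1.9] w 0.186 shift [-0.0004 -0.     -0.0011] turn [-0.0001 -0.0009  0.0005]
```

Emit:
{"name": "drive_tool", "arguments": {"commands": [[[0, 0, 0], [0.003, 0.0007, 0], 10], [[0, 0, 0], [0.0005, 0.0001, 0], 10]]}}

```text
time: 8.63
eef_pos: [0.6264, 0.0359, 0.079]
tcp_rot: [0.993, 0.117, -0.0, -0.0]
contact_force: [-0.5, -0.6, -1.7]
gripper_width: 0.189
```

```bash
python3 - <<'E'
from h import *
g(32)
E
```

```text
gauge x,y mm [31.7 -0. ] F along,across,z -0.6 -0.5 -1.7
t 8.63 pos [0.6264 0.0359 0.079 ] F [-0.5 -0.6 -1.7] w 0.189 shift [ 0.0007  0.0002 -0.0011] turn [-0.0002 -0.001   0.0005]
```

Emit:
{"name": "drive_tool", "arguments": {"commands": [[[0, 0, 0], [0.003, 0.0007, 0], 10], [[0, 0, 0], [0.0005, 0.0001, 0], 10]]}}

```text
time: 8.8
eef_pos: [0.6279, 0.0362, 0.079]
tcp_rot: [0.993, 0.117, -0.0, -0.0]
contact_force: [0.2, -0.4, -2.3]
gripper_width: 0.187
```

```bash
cat >> h.py <<'E'
def avg(n=6):
    A=[]
    for i in range(n): optics.camera("wrist"); s=arm.read_state(); A.append(np.r_[s["contact_force"],s["moment"]])
    m=np.mean(A,0); print("avg F along,across,z",round(m[:2]@U,2),round(m[:2]@N,2),round(m[2],2),"M",round(m[3:5]@U,3),round(m[3:5]@N,3),"sd",np.std(A,0).round(2))
E
python3 - <<'E'
from h import *
avg(); g(34)
E
```

```text
avg F along,across,z -0.38 0.07 -1.79 M 0.029 0.016 sd [0.49 0.32 0.62 0.01 0.02 0.02]
gauge x,y mm [33.  -0.1] F along,across,z -1.2 -0.4 -1.2
t 9.1 pos [0.6276 0.0362 0.079 ] F [-1.1 -0.6 -1.2] w 0.186 shift [ 0.0023  0.0007 -0.0012] turn [-0.0001 -0.0012  0.0006]
```

Emit:
{"name": "drive_tool", "arguments": {"commands": [[[0, 0, 0], [0.003, 0.0008, 0], 10], [[0, 0, 0], [0.003, 0.0008, 0], 10], [[0, 0, 0], [0.0005, 0.0001, 0], 10]]}}

```text
time: 9.35
eef_pos: [0.6304, 0.0369, 0.079]
tcp_rot: [0.993, 0.117, -0.0, -0.0]
contact_force: [0.3, -0.3, -2.8]
gripper_width: 0.184
```

```bash
python3 - <<'E'
from h import *
avg(); g(38)
c=cam("wrist"); save("w5",c[0][120:330,220:420],3.5)
E
```

```text
avg F along,across,z 0.02 0.31 -2.02 M 0.034 -0.02 sd [0.52 0.31 0.5  0.02 0.03 0.03]
gauge x,y mm [35.6 -0. ] F along,across,z -0.6 0.3 -2.8
t 9.65 pos [0.6302 0.0368 0.079 ] F [-0.6  0.2 -2.8] w 0.187 shift [ 0.0057  0.0014 -0.0012] turn [-0.     -0.0014  0.0008]
```

View pics/w5.png

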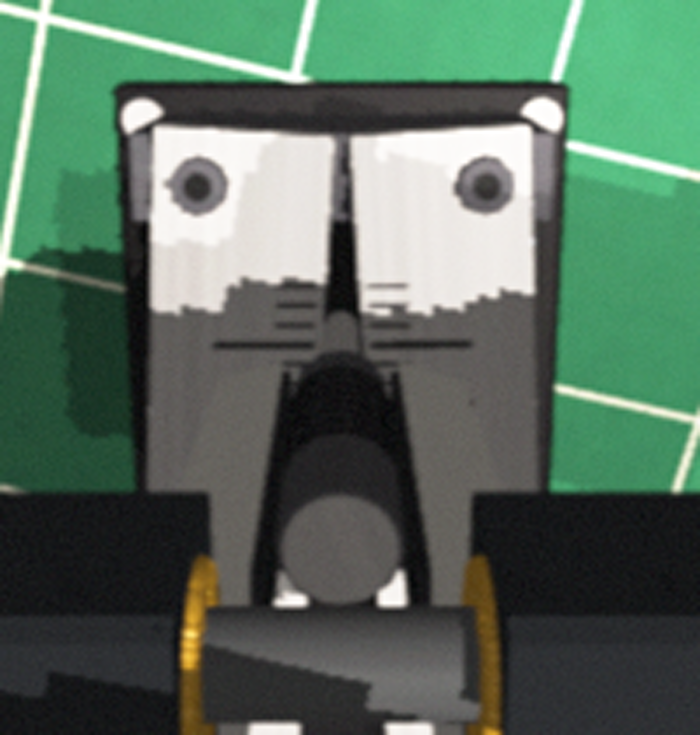

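The drift sits in the hand exactly as before, with its top at (340,548), so it hasn't pivoted. The pin is at (341,330), close to the far long line (row 343). It has passed the 11 and 9.5 mm stops without load, so I'm continuing gently.

Emit:
{"name": "drive_tool", "arguments": {"commands": [[[0, 0, 0], [0.003, 0.0007, 0], 10], [[0, 0, 0], [0.003, 0.0007, 0], 10]]}}

```text
time: 9.87
eef_pos: [0.6324, 0.0373, 0.079]
tcp_rot: [0.993, 0.117, -0.001, 0.0]
contact_force: [-0.4, 0.4, -2.0]
gripper_width: 0.187
```

```bash
python3 - <<'E'
from h import *
avg(4); g(40)
E
```

```text
avg F along,across,z -0.1 -0.36 -1.62 M -0.017 0.001 sd [0.36 0.12 0.31 0.02 0.03 0.01]
gauge x,y mm [38.1 -0.1] F along,across,z -0.3 -0.4 -1.4
t 10.07 pos [0.6325 0.0373 0.079 ] F [-0.2 -0.4 -1.4] w 0.184 shift [ 0.0047  0.0013 -0.0014] turn [ 0.0002 -0.0014  0.0007]
```

Emit:
{"name": "drive_tool", "arguments": {"commands": [[[0, 0, 0], [0.0025, 0.0006, 0], 10], [[0, 0, 0], [0.0005, 0.0001, 0], 10]]}}

```text
time: 10.23
eef_pos: [0.6337, 0.0375, 0.079]
tcp_rot: [0.993, 0.117, -0.001, 0.0]
contact_force: [0.5, -1.0, -1.6]
gripper_width: 0.188
```

```bash
python3 - <<'E'
from h import *
avg(4); g(40)
E
```

```text
avg F along,across,z -0.32 -0.17 -1.69 M -0.017 -0.023 sd [0.56 0.45 0.38 0.01 0.02 0.01]
gauge x,y mm [39.2 -0.2] F along,across,z 0.3 -0.7 -1.3
t 10.43 pos [0.6337 0.0375 0.079 ] F [ 0.5 -0.6 -1.3] w 0.187 shift [ 0.0018  0.0009 -0.0013] turn [ 0.0003 -0.0016  0.0008]
```

Emit:
{"name": "drive_tool", "arguments": {"commands": [[[0, 0, 0], [0.0027, -0.0002, 0], 10], [[0, 0, 0], [0.0005, 0.0001, 0], 10]]}}

```text
time: 10.6
eef_pos: [0.6349, 0.0376, 0.0791]
tcp_rot: [0.993, 0.117, -0.001, -0.0]
contact_force: [1.0, 0.9, -2.5]
gripper_width: 0.192
```

```bash
python3 - <<'E'
from h import *
avg(4); g(40)
E
```

```text
avg F along,across,z 0.13 -0.38 -1.75 M 0.021 0.014 sd [0.5  0.26 0.45 0.04 0.01 0.03]
gauge x,y mm [40.4 -0.4] F along,across,z -0.0 -0.6 -2.1
t 10.8 pos [0.6348 0.0376 0.079 ] F [ 0.1 -0.5 -2.1] w 0.188 shift [-0.0011  0.0006 -0.0013] turn [ 0.0001 -0.0019  0.0007]
```

Emit:
{"name": "drive_tool", "arguments": {"commands": [[[0, 0, 0], [0.0027, 0.0004, 0], 10], [[0, 0, 0], [0.0005, 0.0001, 0], 10]]}}

```text
time: 10.97
eef_pos: [0.6361, 0.0379, 0.079]
tcp_rot: [0.993, 0.117, -0.001, -0.0]
contact_force: [-0.3, 0.4, -1.4]
gripper_width: 0.186
```

```bash
python3 - <<'E'
from h import *
avg(4); g(42)
E
```

```text
avg F along,across,z -0.27 -0.15 -1.61 M 0.047 0.01 sd [0.34 0.31 0.47 0.02 0.04 0.02]
gauge x,y mm [41.6 -0.4] F along,across,z -0.2 0.1 -2.4
t 11.17 pos [0.636  0.0378 0.079 ] F [-0.2  0.  -2.4] w 0.184 shift [ 0.0008  0.0013 -0.0012] turn [ 0.     -0.0021  0.0008]
```

Emit:
{"name": "drive_tool", "arguments": {"commands": [[[0, 0, 0], [0.0027, 0.0006, 0], 10], [[0, 0, 0], [0.0005, 0.0001, 0], 10]]}}

```text
time: 11.33
eef_pos: [0.637, 0.0381, 0.079]
tcp_rot: [0.993, 0.117, -0.001, -0.0]
contact_force: [0.3, -0.1, -1.6]
gripper_width: 0.186
```

```bash
python3 - <<'E'
from h import *
avg(4); g(42)
E
```

```text
avg F along,across,z 0.04 0.05 -1.88 M 0.043 0.093 sd [0.47 0.35 0.41 0.01 0.03 0.03]
gauge x,y mm [42.6 -0.4] F along,across,z -0.5 -0.4 -1.5
t 11.53 pos [0.637  0.0381 0.079 ] F [-0.4 -0.5 -1.5] w 0.185 shift [-0.0017  0.0005 -0.0012] turn [ 0.     -0.0029  0.0007]
```

Emit:
{"name": "drive_tool", "arguments": {"commands": [[[0, 0, 0], [0.0025, 0.0006, 0], 10]]}}

```text
time: 11.62
eef_pos: [0.6376, 0.0382, 0.0789]
tcp_rot: [0.993, 0.117, -0.002, -0.0]
contact_force: [-1.2, -0.8, -1.5]
gripper_width: 0.187
```

```bash
python3 - <<'E'
from h import *
avg(4); g(43)
E
```

```text
avg F along,across,z -1.18 0.63 -1.05 M 0.045 0.334 sd [0.34 0.21 0.79 0.01 0.06 0.01]
gauge x,y mm [43.4 -0.4] F along,across,z -1.8 0.4 -2.0
t 11.82 pos [0.6378 0.0383 0.0789] F [-1.9  0.  -2. ] w 0.186 shift [-0.0011  0.0007 -0.0009] turn [ 0.0002 -0.0038  0.0008]
```

Emit:
{"name": "drive_tool", "arguments": {"commands": [[[0, 0, 0], [0.002, 0.0005, 0], 10]]}}

```text
time: 11.9
eef_pos: [0.6381, 0.0384, 0.0788]
tcp_rot: [0.993, 0.117, -0.002, -0.0]
contact_force: [-2.4, -0.3, -0.5]
gripper_width: 0.183
```

```bash
python3 - <<'E'
from h import *
avg(4); g(43)
c=cam("wrist"); save("w6",c[0][120:330,220:420],3.5)
E
```

```text
avg F along,across,z -1.95 -0.21 -0.94 M 0.037 0.544 sd [0.37 0.42 0.33 0.01 0.05 0.02]
gauge x,y mm [43.8 -0.4] F along,across,z -1.6 -0.5 -1.2
t 12.1 pos [0.6382 0.0384 0.0788] F [-1.4 -0.9 -1.2] w 0.189 shift [-0.0022  0.0005 -0.0006] turn [ 0.0004 -0.0051  0.0008]
```

View pics/w6.png

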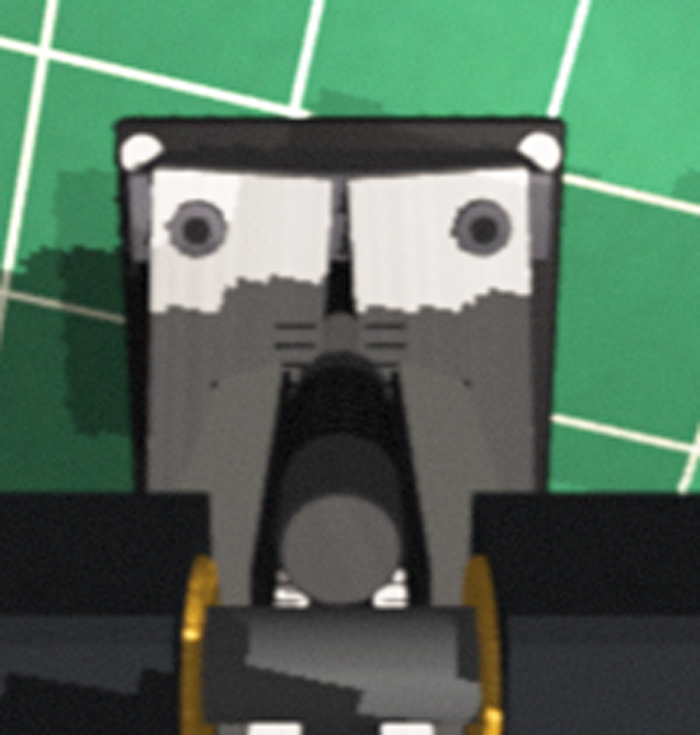

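The pin at (340,335) now fills the slot and stops at about x = 42–43 mm. Along-slot resistance grew to 2 N with no sideways force, so it's wedged on both bars. **That reads 8 mm** (40 mm + up to 3 under load), so it goes in stand_small. Backing off and lifting out.

Emit:
{"name": "drive_tool", "arguments": {"commands": [[[0, 0, 0], [-0.01, -0.002, 0], 10], [[0, -0.005, 0], [-0.025, -0.0055, 0], 10], [[0, 0, 0], [-0.025, -0.006, 0], 10], [[0, 0, 0], [-0.025, -0.006, 0], 10]]}}

```text
time: 12.48
eef_pos: [0.6077, 0.0312, 0.0793]
tcp_rot: [0.993, 0.118, 0.005, 0.0]
contact_force: [-0.2, 0.5, -1.5]
gripper_width: 0.186
```

```bash
python3 - <<'E'
from h import *
g(10)
E
```

```text
gauge x,y mm [12.5 -0.3] F along,across,z -0.0 0.5 -1.5
t 12.48 pos [0.6077 0.0312 0.0793] F [-0.2  0.5 -1.5] w 0.186 shift [-0.0062 -0.0008 -0.0019] turn [-0.0013  0.0132 -0.0001]
```

Emit:
{"name": "drive_tool", "arguments": {"commands": [[[0, 0.007, 0], [-0.025, -0.006, 0], 10], [[0, 0, 0], [-0.025, -0.006, 0], 10], [[0, 0, 0], [0, 0, 0.03], 10], [[0, 0, 0], [0, 0, 0.05], 10], [[0, 0, 0], [0, 0, 0.06], 10], [[0, 0, 0], [0, 0, 0.06], 10], [[0, 0, 0], [0, 0, 0.04], 10], [[0, 0, 0], [0, 0, 0], 10]]}}

```text
time: 13.15
eef_pos: [0.5866, 0.0265, 0.1834]
tcp_rot: [0.993, 0.117, 0.007, -0.001]
contact_force: [0.0, -1.0, -1.0]
gripper_width: 0.187
```

```bash
python3 - <<'E'
from h import *
go((.4507,-.2666,.15),-12)
E
```

```text
t 13.15 pos [0.5866 0.0265 0.1834] F [ 0. -1. -1.] w 0.187 shift [-0.3398 -0.7326 -0.0834] turn [ 2.000e-04  1.680e-02 -5.661e-01]
```

Emit:
{"name": "drive_tool", "arguments": {"commands": [[[0, 0.017, -0.07], [-0.037, -0.08, 0], 10], [[0, 0, -0.07], [-0.037, -0.08, 0], 10], [[0, 0, -0.07], [-0.037, -0.08, 0], 10], [[0, 0, -0.07], [-0.037, -0.08, 0], 10], [[0, 0, -0.07], [-0.037, -0.08, 0], 10], [[0, 0, -0.07], [-0.037, -0.08, 0], 10], [[0, 0, -0.07], [-0.037, -0.08, 0], 10], [[0, 0, -0.07], [-0.037, -0.08, 0], 10]]}}

```text
time: 13.82
eef_pos: [0.4696, -0.2313, 0.186]
tcp_rot: [0.995, -0.104, 0.008, -0.001]
contact_force: [0.7, -1.0, -2.2]
gripper_width: 0.188
```

```bash
python3 - <<'E'
from h import *
go((.4507,-.2666,.15),-12)
E
```

```text
t 13.82 pos [ 0.4696 -0.2313  0.186 ] F [ 0.7 -1.  -2.2] w 0.188 shift [-0.0472 -0.0883 -0.0899] turn [ 0.0004  0.0205 -0.0009]
```

Emit:
{"name": "drive_tool", "arguments": {"commands": [[[0, 0.02, 0], [-0.07, -0.045, 0], 10], [[0, 0, 0], [-0.07, -0.025, 0], 10], [[0, 0, 0], [0, 0, 0], 10]]}}

```text
time: 14.07
eef_pos: [0.409, -0.267, 0.1846]
tcp_rot: [0.994, -0.109, -0.001, 0.002]
contact_force: [0.7, 1.0, -1.8]
gripper_width: 0.187
```

```bash
python3 - <<'E'
from h import *
go((.4507,-.2666,.15),-12)
c=cam("wrist"); save("w7",c[0],1.25); np.savez("w7",*c); print(proj(c,(.4507,-.2666,.05))*1.25)
E
```

```text
t 14.07 pos [ 0.409  -0.267   0.1846] F [ 0.7  1.  -1.8] w 0.187 shift [ 0.1043  0.0009 -0.0865] turn [ 0.0048 -0.0018  0.0124]
[383.6514535  188.68372775]
```

View pics/w7.png

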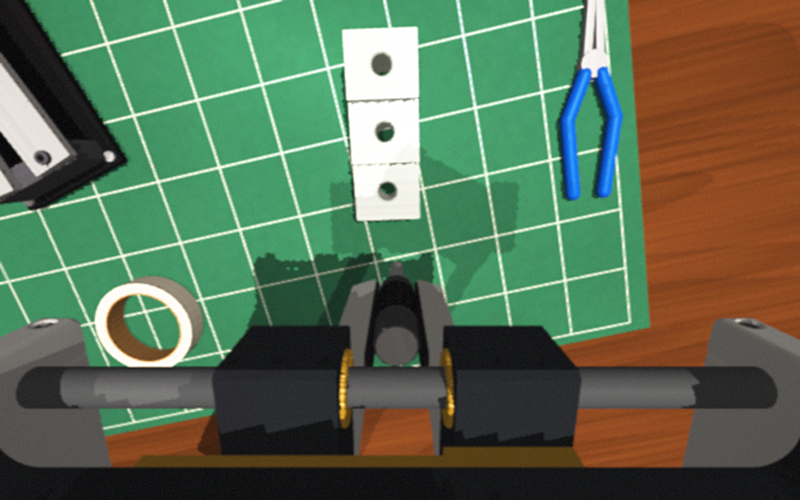

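The stand is seen from above with its holes at (387,190) front/lowest, (385,131) and (381,64). The pin tip is at (397,268). I'll get the hole centres by mask.

```bash
python3 - <<'E'
from h import *
z=np.load("w7.npz"); c=[z[k] for k in z.files]
gr=cv2.cvtColor(c[0],cv2.COLOR_RGB2GRAY)
P=[]
for (u,v),h in(((387,190),.05),((385,131),.058),((381,64),.066)):
    u,v=int(u/1.25),int(v/1.25); w=gr[v-13:v+14,u-13:u+14]
    m=(w<150).astype(np.uint8); n,lab,st,ce=cv2.connectedComponentsWithStats(m); i=lab[13,13]
    e=ce[i]+[u-13,v-13]; p=ray(c,e,h); P.append(p); print(i,st[i].tolist(),(e*1.25).round(1),p.round(4))
d=P[2]-P[0]; print(np.degrees(np.arctan2(d[1],d[0])),np.hypot(d[0],d[1]))
# stand side edges
for a,b,h in(((343,30),(418,28),.066),((356,219),(419,218),.05)): print([ray(c,np.array(x)/1.25,h).round(4).tolist() for x in(a,b)])
go((*P[0][:2],.15),-12)
E
```

```text
1 [7, 7, 14, 14, 160] [387.  190.4] [ 0.4488 -0.269   0.05  ]
1 [6, 7, 14, 16, 179] [384.3 131.4] [ 0.4935 -0.2772  0.058 ]
1 [6, 5, 16, 18, 219] [380.9  64. ] [ 0.5385 -0.2854  0.066 ]
-10.37377241769733 0.0912580584114737
[[0.5656, -0.2645, 0.066], [0.5555, -0.316, 0.066]]
[[0.4315, -0.2387, 0.05], [0.4209, -0.2897, 0.05]]
t 14.12 pos [ 0.411  -0.2663  0.1846] F [ 0.5 -0.5 -0.9] w 0.188 shift [ 0.0945 -0.0068 -0.0866] turn [0.004  0.0013 0.0112]
```

Emit:
{"name": "drive_tool", "arguments": {"commands": [[[0.004, 0.001, 0.045], [0.05, -0.004, 0], 10], [[0, 0, 0], [0.045, -0.003, -0.03], 10], [[0, 0, 0], [0, 0, -0.03], 10], [[0, 0, 0], [0, 0, -0.02], 10], [[0, 0, 0], [0, 0, 0], 10]]}}

```text
time: 14.53
eef_pos: [0.4548, -0.2678, 0.1521]
tcp_rot: [0.996, -0.09, 0.004, -0.0]
contact_force: [-0.8, -0.3, -2.0]
gripper_width: 0.183
```

```bash
python3 - <<'E'
from h import *
go((.4489,-.2688,.12),-10.4)
E
```

```text
t 14.53 pos [ 0.4548 -0.2678  0.1521] F [-0.8 -0.3 -2. ] w 0.183 shift [-0.0148 -0.0026 -0.0803] turn [ 0.0006  0.0105 -0.0013]
```

Emit:
{"name": "drive_tool", "arguments": {"commands": [[[0, 0.01, 0], [-0.015, -0.003, -0.03], 10], [[0, 0, 0], [0, 0, -0.03], 10], [[0, 0, 0], [0, 0, 0], 10]]}}

```text
time: 14.78
eef_pos: [0.4506, -0.2674, 0.1274]
tcp_rot: [0.996, -0.089, 0.001, 0.0]
contact_force: [-1.3, 0.8, -2.1]
gripper_width: 0.189
```

```bash
python3 - <<'E'
from h import *
go((.4489,-.2688,.1),-10.4)
E
```

```text
t 14.78 pos [ 0.4506 -0.2674  0.1274] F [-1.3  0.8 -2.1] w 0.189 shift [-0.0042 -0.0035 -0.0684] turn [ 0.0003  0.0027 -0.005 ]
```

Emit:
{"name": "drive_tool", "arguments": {"commands": [[[0, 0.003, -0.005], [-0.004, -0.004, -0.02], 10], [[0, 0, 0], [0, 0, -0.015], 10], [[0, 0, 0], [0, 0, 0], 10]]}}

```text
time: 15.03
eef_pos: [0.4497, -0.2687, 0.1129]
tcp_rot: [0.996, -0.09, 0.001, 0.0]
contact_force: [1.1, -0.2, -2.0]
gripper_width: 0.188
```

```bash
python3 - <<'E'
from h import *
go((.4489,-.2688,.1),-10.4)
E
```

```text
t 15.03 pos [ 0.4497 -0.2687  0.1129] F [ 1.1 -0.2 -2. ] w 0.188 shift [-0.002  -0.0003 -0.0323] turn [ 0.0008  0.0018 -0.0004]
```

Emit:
{"name": "drive_tool", "arguments": {"commands": [[[0, 0.002, 0], [-0.002, 0, -0.015], 10], [[0, 0, 0], [0, 0, -0.012], 10], [[0, 0, 0], [0, 0, 0], 10]]}}

```text
time: 15.28
eef_pos: [0.4492, -0.269, 0.1019]
tcp_rot: [0.996, -0.091, 0.001, 0.001]
contact_force: [0.4, -0.1, -2.1]
gripper_width: 0.187
```

```bash
python3 - <<'E'
from h import *
go((.4489,-.2688,.065),-10.4)
E
```

```text
t 15.28 pos [ 0.4492 -0.269   0.1019] F [ 0.4 -0.1 -2.1] w 0.187 shift [-0.0009  0.0006 -0.0922] turn [0.002  0.0015 0.    ]
```

Tip at about z = 45 mm, inside the hole with no contact. Continuing down.

Emit:
{"name": "drive_tool", "arguments": {"commands": [[[0.002, 0.002, 0], [-0.001, 0, -0.025], 10], [[0, 0, 0], [0, 0, -0.025], 10], [[0, 0, 0], [0, 0, -0.01], 10]]}}

```text
time: 15.53
eef_pos: [0.4497, -0.2698, 0.0775]
tcp_rot: [0.996, -0.091, 0.001, 0.001]
contact_force: [0.1, -0.5, -1.9]
gripper_width: 0.185
```

```bash
python3 - <<'E'
from h import *
go((.4489,-.2688,.065),-10.4)
E
```

```text
t 15.53 pos [ 0.4497 -0.2698  0.0775] F [ 0.1 -0.5 -1.9] w 0.185 shift [-0.0021  0.0026 -0.0313] turn [0.0026 0.0032 0.0003]
```

Emit:
{"name": "drive_tool", "arguments": {"commands": [[[0.003, 0.003, 0], [-0.002, 0.003, -0.02], 10], [[0, 0, 0], [0, 0, -0.01], 10], [[0, 0, 0], [0, 0, 0], 10]]}}

```text
time: 15.78
eef_pos: [0.4477, -0.2677, 0.0619]
tcp_rot: [0.996, -0.091, -0.002, -0.001]
contact_force: [-0.5, 0.5, -1.7]
gripper_width: 0.186
```

```bash
python3 - <<'E'
from h import *
go((.4489,-.2688,.0615),-10.4)
E
```

```text
t 15.78 pos [ 0.4477 -0.2677  0.0619] F [-0.5  0.5 -1.7] w 0.186 shift [ 0.0029 -0.0027 -0.0011] turn [-0.0036 -0.004   0.0005]
```

Emit:
{"name": "drive_tool", "arguments": {"commands": [[[-0.003, -0.004, 0], [0.002, -0.002, -0.003], 10], [[0, 0, 0], [0, 0, -0.001], 10]]}}

```text
time: 15.95
eef_pos: [0.4483, -0.2681, 0.0615]
tcp_rot: [0.996, -0.091, -0.0, -0.001]
contact_force: [0.4, 0.2, -2.2]
gripper_width: 0.185
```

```bash
python3 - <<'E'
from h import *
avg(4);go((.4489,-.2688,.0605),-10.4)
E
```

```text
avg F along,across,z -0.55 0.98 0.83 M 0.223 0.115 sd [0.49 0.45 0.53 0.02 0.02 0.03]
t 16.15 pos [ 0.4484 -0.2681  0.0614] F [-0.   0.3  1.5] w 0.186 shift [ 0.0013 -0.0016 -0.0023] turn [-0.0018 -0.0006  0.0004]
```

The shoulder bears on the step: Fz went from −1.8 to +0.8 N at the expected height. Releasing.

Emit:
{"name": "drive_tool", "arguments": {"commands": [[[0, 0, 0], [0, 0, 0], 22], [[0, 0, 0], [0, 0, 0], 28], [[0, 0, 0], [0, 0, 0], 36], [[0, 0, 0], [0, 0, 0], 50], [[0, 0, 0], [0, 0, 0], 60], [[0, 0, 0], [0, 0, 0], 60]]}}

```text
time: 16.65
eef_pos: [0.4499, -0.2695, 0.0627]
tcp_rot: [0.996, -0.091, 0.002, 0.001]
contact_force: [0.1, 0.1, 0.1]
gripper_width: 0.527
```

```bash
python3 - <<'E'
from h import *
go((.4484,-.2681,.2),-10.4)
E
```

```text
t 16.65 pos [ 0.4499 -0.2695  0.0627] F [0.1 0.1 0.1] w 0.527 shift [-0.0038  0.0035  0.3432] turn [0.0025 0.0044 0.0004]
```

Emit:
{"name": "drive_tool", "arguments": {"commands": [[[0.002, 0.004, 0], [-0.003, 0.003, 0.03], 60], [[0, 0, 0], [0, 0, 0.05], 60], [[0, 0, 0], [0, 0, 0.07], 60], [[0, 0, 0], [0, 0, 0.08], 60], [[0, 0, 0], [0, 0, 0.08], 60], [[0, 0, 0], [0, 0, 0.08], 60], [[0, 0, 0], [-0.06, 0, 0.04], 60], [[0, 0, 0], [-0.06, 0, 0], 60]]}}

```text
time: 17.32
eef_pos: [0.3983, -0.2653, 0.2372]
tcp_rot: [0.996, -0.089, -0.004, -0.003]
contact_force: [-0.7, -0.5, 0.6]
gripper_width: 0.599
```

```bash
python3 - <<'E'
from h import *
go((.4,-.2681,.2),-10.4)
c=cam("wrist"); t=cam("top"); s=cam("scene")
a=cv2.resize(c[0][0:200,200:420],(440,400)); b=cv2.resize(s[0][130:300,210:430],None,fx=1.6,fy=1.6)[:,:352]
w=cv2.resize(t[0][130:250,200:420],(440,190)) ; 
can=np.zeros((590,792,3),np.uint8); can[:400,:440]=a; can[:b.shape[0],440:440+b.shape[1]]=b; can[400:590,:440]=w
save("fin",can)
np.savez("w8",*c)
print("expected top of drift",proj(c,(.4488,-.2690,.11)),"->fin",2*(proj(c,(.4488,-.2690,.11))-[200,0]))
E
```

```text
t 17.32 pos [ 0.3983 -0.2653  0.2372] F [-0.7 -0.5  0.6] w 0.599 shift [ 0.0043 -0.007  -0.093 ] turn [-0.0073 -0.0094 -0.0041]
expected top of drift [311.95259215 140.63901769] ->fin [223.90518429 281.27803538]
```

View pics/fin.png

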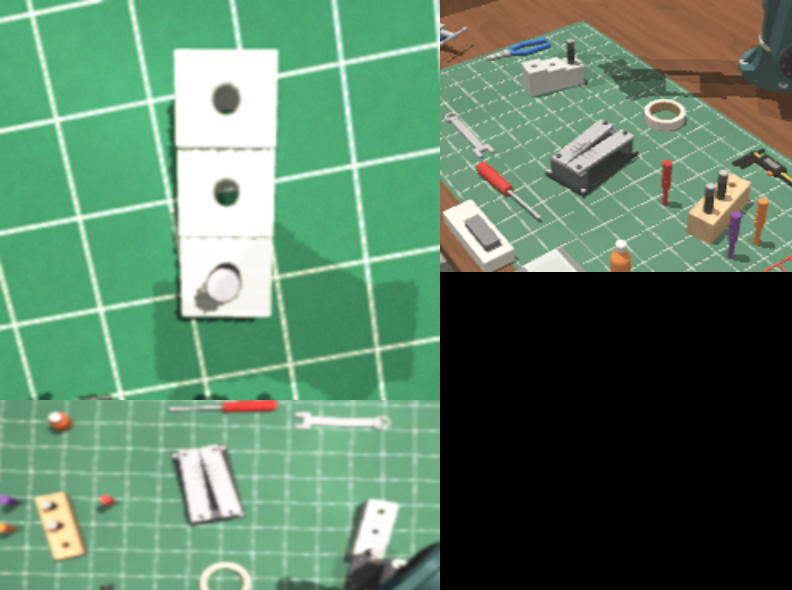

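The drift stands upright in the front hole. Its top is at (224,284) and a seated one was predicted at (224,281). The other two drifts and the rest of the bench look unchanged, and the gripper is clear.

```bash
python3 -c "
from workcell import sign_off
print(sign_off())"
```

```text
the job is handed in; nothing more can be done
None
```

The front drift measured **8 mm**. It now stands in the front, lowest hole of the stand with its shoulder on the step, and the job is handed in at about 17 s.

- **Gauge reading:** the pin passed the 11 and 9.5 mm stops without load. Resistance began at about x = 42 mm and I stopped near 43.5 mm. The 8 mm stop is at 40 mm, plus up to 3 mm under load, so I stopped just past that range. My position measurement is good to about 2 mm, and the nearest other size stops 12 mm earlier, so the reading is clear.
- **Force in the gauge:** the push reached about 2 N. There was no net sideways force, so the pin was bearing on both bars. I could not measure the force on each bar directly.
- **Placing:** the shoulder met the step at the expected height, with the vertical force going from −1.8 to +0.8 N, and only then did I let go.
- **Last look:** the drift is upright, about 2 pixels from where a seated one should appear. In the pictures the other two drifts are still in the block and the rest of the bench is unchanged. The gripper is clear.

One check disagreed slightly: the top camera put the stand hole about 3 mm from where the wrist camera did. I used the wrist camera, and the pin went in without contact.

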